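# Wedge up the focuser tilt plate and hold it

### The arm

A 6-joint arm with a two-finger parallel gripper is mounted at the origin on the work surface. World frame = base frame: x ahead of the robot, y to its left, z up, the work surface at z = 0. Lengths are in mm, angles in rad, forces in N, time in s.
With the tool pointing down it reaches from about 425 to 950 mm from the base axis. Payload 14.7 kg.
Tool frame: the origin (TCP) lies midway between the tips of the shut fingers; the grasp point (between the pads) lies 19 mm behind it; z points along the fingers, y is the direction in which the jaws open and shut (so a half turn about z gives the same grasp; the last joint's range is limited). The gripper opens to 85 mm and grips with 20 to 120 N. Pads are 22 mm wide; open, the fingers measure 114 mm over their backs; the gripper's body (76 mm by 85 mm) begins 54 mm behind the grasp point. The pads swing forward as they close: fully open they stand 13 mm farther back than shut.
Start: joints at [-1.354, 0.48, 1.596, -0, 1.065, -0.047], TCP at [169.505, -627.503, 231.297] pointing down, gripper open.
Joint ranges: [-2.75, 2.75], [-0.82, 2.05], [0.23, 2.67], [-1.56, 4.7], [0.09, 2.69], [-2.92, 2.92]. Speed limits (rad/s): [1.89, 1.89, 2.39, 3.01, 3.01, 3.01].

### API

Orientations are given as a 3x3 rotation matrix whose columns are the frame's x, y, z axes.
In Python, from workcell import r gives the robot as it stands.
- The arm moves only by the tool step_arm, never from a script. Its argument "motion" is a list of rows, each an object of numbers: "x", "y", "z": the shift along the tool's x, y, z in m; "spin": the turn about the tool's z in degrees; "fingers": the closure, from -1 (fully open) to 1 (shut). In form: [{"x": .., "y": .., "z": .., "spin": .., "fingers": ..}, ...]. A call has exactly 5 rows; each row shifts and turns the pose as measured when the row begins, along the tool's axes as they then stand; what a row does not reach is not made up. A row lasts 1/8 s, in which the tool goes at most 62.5 mm and 10.7 degrees, less where a joint would pass 70% of its speed; a pose out of reach is approached as far as the arm can. A call is refused whole if a number of a shift passes 0.0625 or a number of a turn 10.7, either way. A call with a gripper value outside its range is refused whole. The fingers move at their own pace and stop on an object; the grip force is fixed at half the most. Time passes only in rows, so rows that do not move let the fingers close, or fill a call up. It gives the time, the measured TCP pose, the force and the opening at its end, in the units of the state.
- r.state(): the state, without advancing time (a new reading comes with each control period).
- r.get_image(name): name is "scene" or "top" or "wrist"; returns the picture (420x560x3 uint8, red, green, blue); there is no depth.
- r.camera_model(name): a dict with "camera_matrix" (3x3 intrinsics, pixels), "k1" (the pictures are not rectified: a ray, as slopes to the right and down, at radius r is drawn at 1 + k1 r^2 times it, then the intrinsics apply), "xyz" and "rotation" of the camera in the world. Camera axes: x right, y down, z forward; pixel columns grow to the right and rows downward; lengths in mm; the calibration is good to about 2 mm. A picture is of the moment at which its call begins: read the wrist's pose just before it. camera_model takes no time and is no camera call; for the wrist camera it gives the pose at the moment of the call.
- r.close_job(): hands the job in, once; it reports no verdict.
The state is a dict: "t": time; "q": joint angles; "dq": joint speeds; "joint_torque": joint torques, N m; "tcp_pos": TCP position; "ee_rot": TCP orientation; "force": force on the tool from outside, world axes, zero at the start; "moment": the same for the moment, N m; "gripper_width": finger opening in mm.
Only numpy, scipy, OpenCV 4.12 (cv2) and the standard library are available. Lean on these libraries where they do the work, as an engineer would, in place of code of your own. Each camera call takes 0.05 s, during which the arm holds its last target.

### The job

Slide the maple levelling wedge along the board, thin end first, straight in under the middle of the free lip of the hinged plate that carries the clamped focuser tube, until the plate just lifts off its two rest rails and there is a gap of about four millimetres under the lip's corners. Let the wedge alone do the lifting: do not touch the plate, never wedge the lip up by more than a centimetre, and leave the other things on the board where they are. Finish while still holding the wedge there, flat on the board with the plate resting on it; do not let go.

Things in the scene. Friction and masses are not known exactly. Their poses are not given: they have to be found in the camera images.
- wedge: maple levelling wedge lying on the board, 120 mm long, 30 mm wide, about 0.12 kg. Origin on its underside below the middle of the grip block; x points to the thin tip, z up. The grip block spans x -15 to +15 mm, is 30 mm wide (y) and 52 mm high; grip it from above across its y faces. Ahead of it the top slopes down: it is 26.5 mm high at x = +15 mm and falls evenly, 1 mm in 4, to 4 mm at the tip, x = +105 mm. Wood on wood friction keeps it from sliding by itself
- wedge_tip (a point): middle of the wedge's thin tip, at the underside: 105 mm along x from the wedge's origin. The wedge first touches the plate when this tip is 40 mm past the lip; every further 4 mm of push lifts the lip by 1 mm
- cradle: fixed dark steel base of the tilt plate, on the board. Origin on the board surface straight below the middle of the plate's free lip; x points along the board from the lip to the hinge (215 mm away, direction of pushing the wedge), z up. Two rest rails, 14 mm high, run along x from the lip line, their inner faces at y = +-52 mm; the channel between them is open to the front and 200 mm deep. It faces the robot within about 20 degrees
- tilt_plate: aluminium plate, 146 mm wide, 8 mm thick, hinged on a pin at its far end; carries an upright tube (64 mm wide, 62 mm tall, 103 mm behind the lip) in a red C-clamp. Origin: middle of the lower edge of its free lip (front edge, facing the robot); x points to the hinge, 215 mm away. At rest the origin is 14 mm above the board; more than that is the gap. Bears on the wedge with 3 to 6 N; no spring
- flat_block: plain maple parallel block 120 x 30 x 26 mm, same wood, length and width as the wedge but with a level top and no raised grip; origin on its underside 15 mm from one end (on the long centre line), x along its length. Bystander
- cheshire: chrome Cheshire eyepiece standing upright, diameter 38 mm, height 92 mm; origin at the centre of its underside. Bystander
- lens_hood: black rubber lens hood, open ring of outer diameter 72 mm, height 35 mm; origin at the centre of its underside. Bystander
- spacer: bronze spacer ring lying flat, outer diameter 54 mm, 12 mm high; origin at the centre of its underside. Bystander
- filter_disc: clear glass filter disc in a steel rim, lying flat, diameter 49 mm, 8 mm high; origin at the centre of its underside. Bystander
- eyepiece: black eyepiece standing upright, diameter 42 mm, height 72 mm; origin at the centre of its underside. Bystander
- dust_cap: grey dust cap lying flat, diameter 60 mm, 12 mm high; origin at the centre of its underside. Bystander
Not all that is in view belongs to the job. Leave any black, green or turquoise look-alike of the wedge alone.

How it is judged:
By the outcome, as a careful person would: the job done as asked, in the order asked, and still so for the second after the job is handed in, while the arm keeps its last pose, push and grip.
It also fails if it takes over 51 s, if anything falls off the work surface, if the arm or the gripper's body presses on something with over 40 N, if the wrist force passes 120 N, or if a joint passes its speed limit or range.

## Working session

There is one attempt and no reset: what is moved stays moved. The work goes in short steps, Python scripts to look and compute and a tool call to move; the robot and the scene stay as the last step left them, time stands still between calls to the robot, and variables do not carry over. Pictures are saved under pics/ and viewed, and the job is handed in when it is done.

Besides the shell and the picture viewer there is one more tool, called after ">>>" by a JSON object that holds its "fn" and its "kwargs", one argument or row to a line. step_arm: Moves the arm, as the interface text tells. Its arguments: {"type":"object","properties":{"motion":{"type":"array"}},"required":["motion"]}

```bash
mkdir -p pics; ls; cat > h.py <<'E'
import numpy as np, cv2
from workcell import r
def save(n,im): cv2.imwrite('pics/'+n+'.png',cv2.cvtColor(im,cv2.COLOR_RGB2BGR))
def ray(cm,uv):
    K=np.array(cm['camera_matrix'],float);k=cm['k1']
    uv=np.atleast_2d(np.array(uv,float))
    d=np.c_[(uv[:,0]-K[0,2])/K[0,0],(uv[:,1]-K[1,2])/K[1,1]]
    s=d.copy()
    for _ in range(30): s=d/(1+k*(s**2).sum(1,keepdims=True))
    return np.array(cm['xyz'],float),np.c_[s,np.ones(len(s))]@np.array(cm['rotation']).T
def plane(cm,uv,z):
    o,d=ray(cm,uv); return o+d*((z-o[2])/d[:,2:3])
def proj(cm,P):
    K=np.array(cm['camera_matrix'],float);P=np.atleast_2d(np.array(P,float))
    c=(P-np.array(cm['xyz']))@np.array(cm['rotation']); s=c[:,:2]/c[:,2:]
    s=s*(1+cm['k1']*(s**2).sum(1,keepdims=True)); return s@K[:2,:2].T+K[:2,2]
E
python3 - <<'E'
from h import *
for n in ['scene','top']:
    im=r.get_image(n); save(n+'0',im); cm=r.camera_model(n); print(n,cm)
s=r.state();print(s)
E
```

```text
pics
scene {'camera_matrix': array([[442.71225275,   0.        , 281.28558224],
       [  0.        , 442.71225275, 210.25829826],
       [  0.        ,   0.        ,   1.        ]]), 'k1': -0.0013368648566055683, 'xyz': array([ 959.21491637,  536.15605444, 1045.66104435]), 'rotation': array([[-0.78057566,  0.49680406, -0.37932487],
       [ 0.62486522,  0.63541315, -0.45364478],
       [ 0.01565544, -0.591131  , -0.80642362]])}
top {'camera_matrix': array([[468.9750267 ,   0.        , 279.6783426 ],
       [  0.        , 468.9750267 , 212.20434862],
       [  0.        ,   0.        ,   1.        ]]), 'k1': -0.0724226364646175, 'xyz': array([ 431.37595599,  -14.94873392, 1401.18920594]), 'rotation': array([[-0.01886423, -0.99889891,  0.04295461],
       [-0.99973327,  0.01941768,  0.0125038 ],
       [-0.01332411, -0.04270728, -0.99899878]])}
{'t': 0.1, 'q': array([-1.35359860e+00,  4.80779043e-01,  1.59681983e+00,  1.33583120e-05,
        1.06510148e+00, -4.65927245e-02]), 'dq': array([-0.00030548,  0.00039864, -0.00185685, -0.00032325, -0.00095121,
        0.00189167]), 'joint_torque': array([-4.09152562e-04, -9.52256083e+01, -4.31038857e+01, -2.25259828e-04,
        5.10662037e-03,  2.61198466e-05]), 'tcp_pos': array([ 169.42996914, -627.13982091,  230.7267913 ]), 'ee_rot': array([[ 9.65410282e-01,  2.60735374e-01, -2.27290367e-04],
       [ 2.60735466e-01, -9.65409675e-01,  1.08419042e-03],
       [ 6.32584754e-05, -1.10595124e-03, -9.99999386e-01]]), 'force': array([ 0.30937053,  0.3671509 , -0.1912847 ]), 'moment': array([-0.02080345, -0.05442174, -0.02960173]), 'gripper_width': 85.18063294457984}
```

View pics/scene0.png

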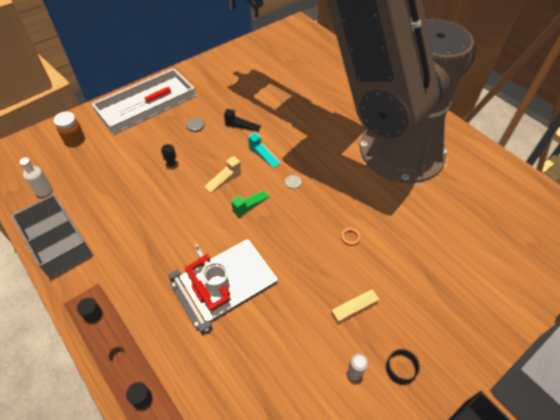

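View pics/top0.png

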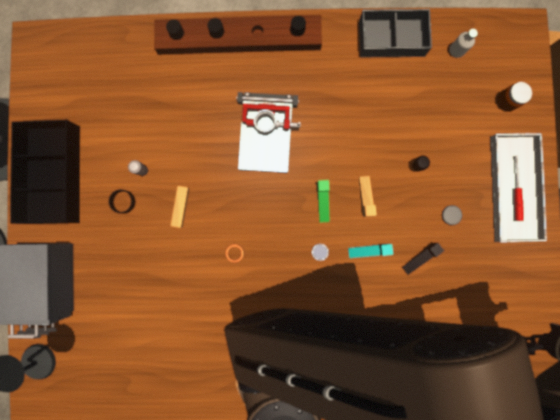

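The two maple candidates in the top view are (368,196), with a raised block at its lower end, and (179,207), with a level top. The first fits the wedge. The green (323,200), turquoise (371,251) and black (423,258) ones are look-alikes. I'll confirm with a crop.

```bash
python3 - <<'E'
from h import *
t=cv2.imread('pics/top0.png'); s=cv2.imread('pics/scene0.png')
a=cv2.resize(t[165:225,340:400],(390,390),interpolation=cv2.INTER_CUBIC)
b=cv2.resize(s[150:210,190:250],(390,390),interpolation=cv2.INTER_CUBIC)
cv2.imwrite('pics/c1.png',np.hstack([a,b]))
a=cv2.resize(t[80:180,225:325],(390,390),interpolation=cv2.INTER_CUBIC)
b=cv2.resize(s[230:340,165:285],(425,390),interpolation=cv2.INTER_CUBIC)
cv2.imwrite('pics/c2.png',np.hstack([a,b])[:,:800])
E
```

```text
(no output)
```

View pics/c1.png

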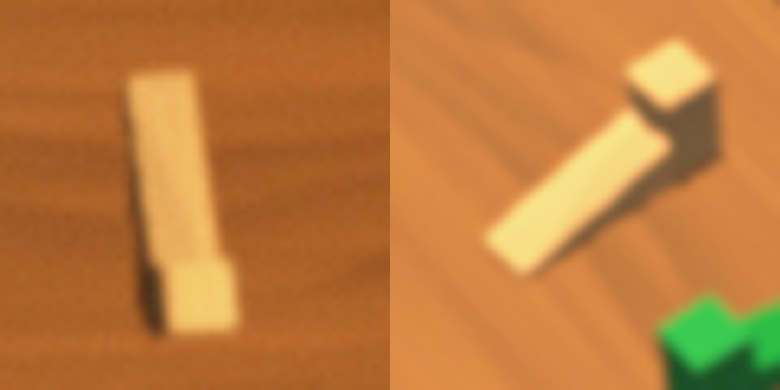

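View pics/c2.png

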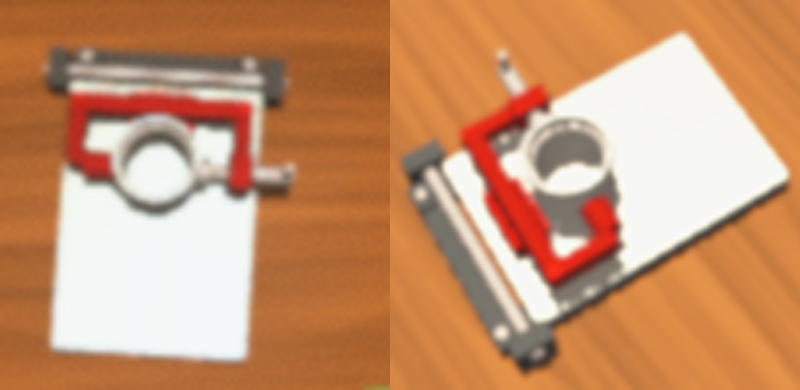

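The crop confirms (368,196): a raised block at the bottom, with the top sloping down to a thin tip at the upper end (364,176). Next I measure the wedge and the plate lip.

```bash
python3 - <<'E'
from h import *
cmt,cms=r.camera_model('top'),r.camera_model('scene')
t=cv2.imread('pics/top0.png'); s=cv2.imread('pics/scene0.png')
def poly(img,roi,lo,hi,n,up=6):
    x0,y0,x1,y1=roi
    big=cv2.resize(img[y0:y1,x0:x1],None,fx=up,fy=up,interpolation=cv2.INTER_CUBIC)
    m=cv2.inRange(cv2.cvtColor(big,cv2.COLOR_BGR2HSV),lo,hi)
    c=max(cv2.findContours(m,cv2.RETR_EXTERNAL,cv2.CHAIN_APPROX_NONE)[0],key=cv2.contourArea)
    p=cv2.approxPolyDP(c,n,True)[:,0].astype(float)
    return (p+.5)/up-.5+[x0,y0]
np.set_printoptions(precision=1,suppress=True)
P=poly(t,(225,120,325,180),(0,0,150),(179,70,255),8);print('plate top',P.tolist())
P=poly(s,(165,230,285,340),(0,0,170),(179,60,255),8);print('plate scene',P.tolist())
P=poly(t,(345,165,395,225),(10,60,165),(35,165,255),7);print('wedge top',P.tolist())
P=poly(s,(195,150,250,200),(10,60,190),(35,165,255),7);print('wedge scene',P.tolist())
hs=cv2.cvtColor(t,cv2.COLOR_BGR2HSV);print(hs[190,366],hs[210,371],hs[190,350])
print('lip top z22',plane(cmt,[(237.8,169.5),(288.1,172.3)],22))
print('lip scn z22',plane(cms,[(247.7,239.3),(277.4,280.8)],22))
print('blk top z52',plane(cmt,[(364.6,205.3),(376.2,205),(376.9,215.5),(365.8,216)],52))
print('tip top z4',plane(cmt,[(359.5,176.5),(369.7,175.8)],4))
sc=lambda u,v:(190+(u-390)/6.5,150+v/6.5)
print('blk scn z52',plane(cms,[sc(626,73),sc(677,38),sc(716,74),sc(667,110)],52))
print('tip scn z4',plane(cms,[sc(484,238),sc(524,276)],4))
E
```

```text
plate top [[241.25, 122.75], [238.08333333333334, 168.91666666666666], [286.5833333333333, 172.08333333333334], [290.5833333333333, 129.91666666666666], [288.5833333333333, 128.41666666666666], [285.0833333333333, 130.58333333333334], [278.25, 126.08333333333333], [282.4166666666667, 125.08333333333333], [283.5833333333333, 119.58333333333333], [258.0833333333333, 119.58333333333333], [256.75, 121.25], [256.4166666666667, 119.58333333333333], [253.25, 119.58333333333333], [255.91666666666666, 128.58333333333334], [263.0833333333333, 131.75], [268.75, 130.91666666666666], [275.0833333333333, 125.75], [277.75, 126.25], [265.9166666666667, 134.58333333333334], [259.25, 133.25], [253.08333333333334, 127.08333333333333]]
plate scene [[247.41666666666669, 239.41666666666666], [218.25, 254.25], [209.75, 260.9166666666667], [205.41666666666666, 261.25], [200.75, 270.5833333333333], [196.08333333333334, 273.25], [198.08333333333334, 278.75], [205.25, 283.75], [216.58333333333334, 284.4166666666667], [227.08333333333334, 278.25], [230.41666666666669, 298.5833333333333], [227.41666666666666, 30
[... 365 characters left out ...]
4.91666666666666], [204.08333333333334, 184.41666666666666], [204.08333333333334, 188.25], [208.58333333333334, 192.25], [212.25, 191.91666666666666], [232.25, 172.91666666666666], [232.08333333333334, 170.75]]
[ 18 148 239] [ 21 138 245] [ 13 194 159]
lip top z22 [[619.7 124.   22. ]
 [608.2 -24.8  22. ]]
lip scn z22 [[611.5 -19.4  22. ]
 [625.9 129.4  22. ]]
blk top z52 [[ 504.5 -243.1   52. ]
 [ 504.8 -276.7   52. ]
 [ 474.4 -277.9   52. ]
 [ 473.6 -245.8   52. ]]
tip top z4 [[ 593.7 -238.3    4. ]
 [ 595.3 -269.     4. ]]
blk scn z52 [[ 507.9 -268.5   52. ]
 [ 476.5 -272.2   52. ]
 [ 475.3 -242.4   52. ]
 [ 506.1 -238.    52. ]]
tip scn z4 [[ 597.  -262.3    4. ]
 [ 594.8 -231.9    4. ]]
```

>>> {"fn": "step_arm", "kwargs": {
  "motion": [
    {"x": 0.05,"y": -0.034,"z": 0,"spin": 0,"fingers": -1},
    {"x": 0.05,"y": -0.034,"z": 0,"spin": 0,"fingers": -1},
    {"x": 0.05,"y": -0.034,"z": 0,"spin": 0,"fingers": -1},
    {"x": 0.05,"y": -0.034,"z": 0,"spin": 0,"fingers": -1},
    {"x": 0.05,"y": -0.034,"z": 0,"spin": 0,"fingers": -1}
  ]
}}

```text
t: 0.72
tcp_pos: [368.9, -394.3, 229.1]
ee_rot: [[0.967, 0.254, -0.001], [0.254, -0.967, 0.002], [-0.0, -0.002, -1.0]]
force: [0.6, -0.2, 0.3]
gripper_width: 85.6
```

>>> {"fn": "step_arm", "kwargs": {
  "motion": [
    {"x": 0.048,"y": -0.032,"z": 0,"spin": 0,"fingers": -1},
    {"x": 0.048,"y": -0.032,"z": 0,"spin": 0,"fingers": -1},
    {"x": 0.045,"y": -0.03,"z": 0,"spin": 0,"fingers": -1},
    {"x": 0,"y": 0,"z": 0,"spin": 10.5,"fingers": -1},
    {"x": 0,"y": 0,"z": 0,"spin": 0,"fingers": -1}
  ]
}}

```text
t: 1.35
tcp_pos: [486.5, -258.6, 228.4]
ee_rot: [[0.997, 0.077, -0.002], [0.077, -0.997, 0.003], [-0.001, -0.003, -1.0]]
force: [-0.1, 1.0, 0.6]
gripper_width: 85.1
```

```bash
python3 - <<'E'
from h import *
cm=r.camera_model('wrist'); im=r.get_image('wrist'); save('w1',im); print(cm); print(r.state()['tcp_pos'],r.state()['ee_rot'])
print(proj(cm,[(490,-258,52),(595,-250,4)]))
E
```

```text
{'camera_matrix': array([[344.59683768,   0.        , 278.04383949],
       [  0.        , 344.59683768, 212.28381047],
       [  0.        ,   0.        ,   1.        ]]), 'k1': 0.023784954695984267, 'xyz': array([ 569.90829009, -252.30271663,  370.81391849]), 'rotation': array([[ 0.07665157, -0.94231165, -0.32584244],
       [-0.9970554 , -0.07318026, -0.02291675],
       [-0.00225051,  0.32663957, -0.9451463 ]])}
[ 486.40114364 -258.79250039  228.47066351] [[ 0.99686972  0.07904841 -0.00145517]
 [ 0.07905238 -0.9968662   0.00291389]
 [-0.00122027 -0.0030198  -0.9999947 ]]
[[278.33104959 182.37235812]
 [278.50692338  65.42636311]]
```

View pics/w1.png

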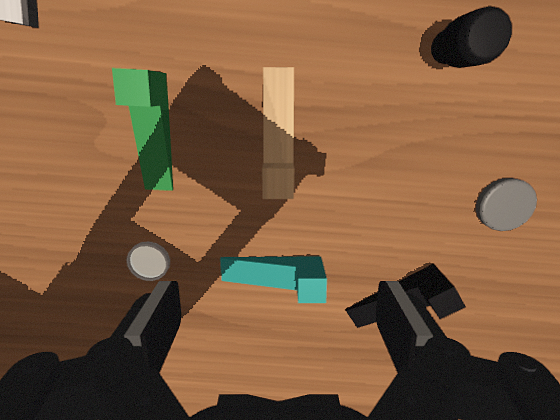

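The wrist view shows the wedge at (278,130): tip edge (263–294,67), block top spanning (262–294,165–198). I'll cast rays through these.

```bash
python3 - <<'E'
from h import *
cm=r.camera_model('wrist'); im=cv2.imread('pics/w1.png')
cv2.imwrite('pics/w1c.png',cv2.resize(im[55:210,240:340],None,fx=3.8,fy=3.8,interpolation=cv2.INTER_CUBIC))
b=plane(cm,[(262,165),(294,165),(293.5,198.5),(262,198.5)],52);print(b,b.mean(0))
p=plane(cm,[(263,67.5),(294,67.5)],4);print(p,p.mean(0)); d=p.mean(0)-b.mean(0);print(d,np.degrees(np.arctan2(d[1],d[0])))
E
```

```text
[[ 505.31891418 -241.61968486   52.        ]
 [ 507.69652206 -271.41876561   52.        ]
 [ 475.15104916 -274.01709623   52.        ]
 [ 472.72473749 -243.70069016   52.        ]] [ 490.22280572 -257.68905922   52.        ]
[[ 591.86016426 -234.88846383    4.        ]
 [ 594.25670581 -265.17191179    4.        ]] [ 593.05843504 -250.03018781    4.        ]
[102.83562932   7.65887141 -48.        ] 4.259344250459055
```

View pics/w1c.png

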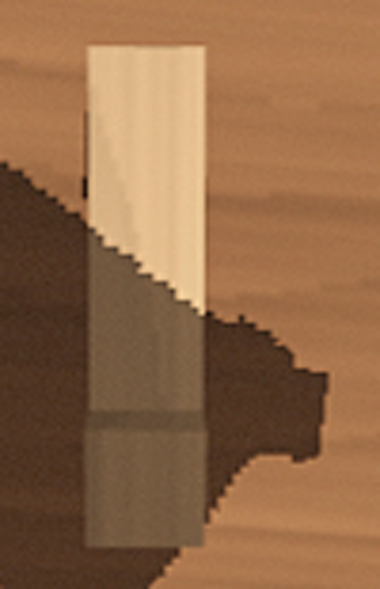

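>>> {"fn": "step_arm", "kwargs": {
  "motion": [
    {"x": 0.0025,"y": -0.0005,"z": 0.05,"spin": 0,"fingers": -1},
    {"x": 0,"y": 0,"z": 0.05,"spin": 0,"fingers": -1},
    {"x": 0,"y": 0,"z": 0.05,"spin": 0,"fingers": -1},
    {"x": 0,"y": 0,"z": 0.03,"spin": 0,"fingers": -1},
    {"x": 0,"y": 0,"z": 0,"spin": 0,"fingers": -1}
  ]
}}

```text
t: 2.02
tcp_pos: [487.9, -261.8, 44.7]
ee_rot: [[0.995, 0.096, 0.001], [0.096, -0.995, 0.001], [0.001, -0.001, -1.0]]
force: [0.3, -0.0, 1.5]
gripper_width: 85.5
```

```bash
python3 - <<'E'
from h import *
s=r.state();print(s['tcp_pos'],s['ee_rot'],s['force'])
cm=r.camera_model('wrist'); im=r.get_image('wrist'); save('w2',im)
E
```

```text
[ 487.89345046 -261.84290979   44.69862068] [[ 9.95408416e-01  9.57094822e-02  1.33412972e-03]
 [ 9.57080572e-02 -9.95408846e-01  1.09398728e-03]
 [ 1.43270948e-03 -9.61277181e-04 -9.99998512e-01]] [ 0.26121529 -0.0357366   1.49447755]
```

View pics/w2.png

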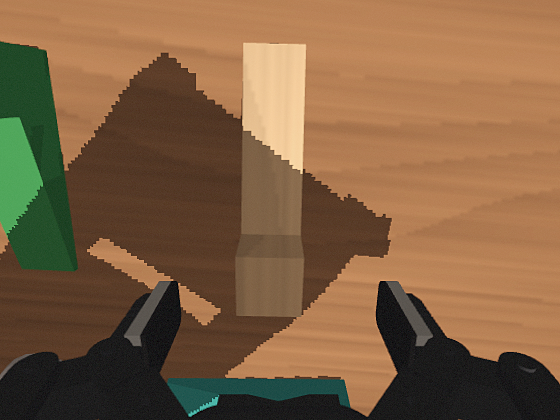

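```bash
python3 - <<'E'
from h import *
cm=r.camera_model('wrist')
b=plane(cm,[(236,257),(303,257),(302.5,316.5),(236.5,316)],52);print(b,b.mean(0))
p=plane(cm,[(243,43.5),(305.5,44)],4);print(p.mean(0)); d=p.mean(0)-b.mean(0);print(d,np.degrees(np.arctan2(d[1],d[0])))
E
```

```text
[[ 502.53091497 -242.19947234   52.        ]
 [ 505.31115035 -271.4145145    52.        ]
 [ 474.88860575 -274.79043458   52.        ]
 [ 472.26161175 -244.16693236   52.        ]] [ 488.74807071 -258.14283845   52.        ]
[ 593.99255995 -250.14438241    4.        ]
[105.24448925   7.99845604 -48.        ] 4.346056616579085
```

>>> {"fn": "step_arm", "kwargs": {
  "motion": [
    {"x": 0.0005,"y": -0.0035,"z": 0.01,"spin": 1.1,"fingers": -1},
    {"x": 0,"y": 0,"z": 0.012,"spin": 0,"fingers": -1},
    {"x": 0,"y": 0,"z": 0.008,"spin": 0,"fingers": -1},
    {"x": 0,"y": 0,"z": 0,"spin": 0,"fingers": -1},
    {"x": 0,"y": 0,"z": 0,"spin": 0,"fingers": -1}
  ]
}}

```text
t: 2.7
tcp_pos: [490.9, -260.1, 17.5]
ee_rot: [[0.997, 0.077, 0.008], [0.077, -0.997, -0.003], [0.007, 0.003, -1.0]]
force: [-0.0, 0.3, -0.3]
gripper_width: 85.5
```

>>> {"fn": "step_arm", "kwargs": {
  "motion": [
    {"x": -0.002,"y": -0.002,"z": 0.004,"spin": 0,"fingers": -1},
    {"x": 0,"y": 0,"z": 0,"spin": 0,"fingers": 0},
    {"x": 0,"y": 0,"z": 0,"spin": 0,"fingers": 1},
    {"x": 0,"y": 0,"z": 0,"spin": 0,"fingers": 1},
    {"x": 0,"y": 0,"z": 0,"spin": 0,"fingers": 1}
  ]
}}

```text
t: 3.32
tcp_pos: [488.9, -258.3, 14.0]
ee_rot: [[0.997, 0.077, 0.008], [0.077, -0.997, -0.003], [0.008, 0.004, -1.0]]
force: [0.0, 1.0, 2.8]
gripper_width: 29.2
```

>>> {"fn": "step_arm", "kwargs": {
  "motion": [
    {"x": 0,"y": 0,"z": 0,"spin": 0,"fingers": 1},
    {"x": 0,"y": 0,"z": 0,"spin": 0,"fingers": 1},
    {"x": 0,"y": 0,"z": 0,"spin": 0,"fingers": 1},
    {"x": 0,"y": 0,"z": 0,"spin": 0,"fingers": 1},
    {"x": 0,"y": 0,"z": 0,"spin": 0,"fingers": 1}
  ]
}}

```text
t: 3.95
tcp_pos: [488.9, -258.3, 14.0]
ee_rot: [[0.997, 0.077, 0.008], [0.077, -0.997, -0.003], [0.008, 0.004, -1.0]]
force: [0.7, 1.1, 0.4]
gripper_width: 29.6
```

```bash
python3 - <<'E'
from h import *
np.set_printoptions(precision=4,suppress=True)
s=r.state();print(s['tcp_pos'],s['ee_rot'],s['force'],s['gripper_width'])
cm=r.camera_model('wrist'); im=r.get_image('wrist'); save('w3',im)
E
```

```text
[ 488.8582 -258.2984   13.9657] [[ 0.997   0.077   0.0083]
 [ 0.077  -0.997  -0.0031]
 [ 0.008   0.0037 -1.    ]] [0.6964 1.1105 0.3744] 29.581199691801867
```

View pics/w3.png

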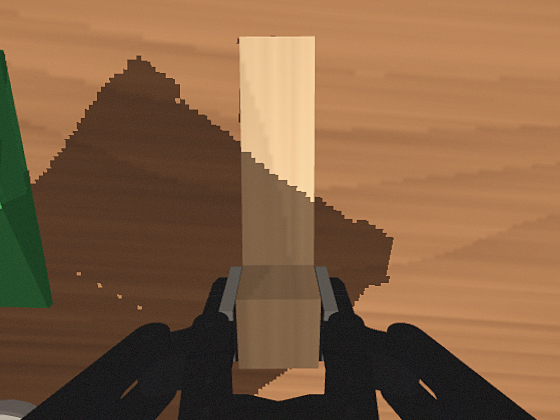

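Firm grip (29.6 mm), wedge squarely between the pads. I'll lift it clear of the green look-alike and carry it across to the front of the lip.

>>> {"fn": "step_arm", "kwargs": {
  "motion": [
    {"x": 0,"y": 0,"z": -0.02,"spin": 0,"fingers": 1},
    {"x": 0,"y": 0,"z": -0.03,"spin": 0,"fingers": 1},
    {"x": 0,"y": 0,"z": -0.03,"spin": 0,"fingers": 1},
    {"x": 0,"y": 0,"z": -0.015,"spin": 0,"fingers": 1},
    {"x": 0,"y": 0,"z": 0,"spin": 0,"fingers": 1}
  ]
}}

```text
t: 4.62
tcp_pos: [487.4, -257.7, 110.3]
ee_rot: [[0.997, 0.077, 0.006], [0.077, -0.997, -0.002], [0.006, 0.003, -1.0]]
force: [-0.0, -0.3, -0.7]
gripper_width: 29.3
```

>>> {"fn": "step_arm", "kwargs": {
  "motion": [
    {"x": 0,"y": -0.03,"z": 0,"spin": 0,"fingers": 1},
    {"x": 0,"y": -0.05,"z": 0,"spin": 0,"fingers": 1},
    {"x": 0,"y": -0.05,"z": 0,"spin": 0,"fingers": 1},
    {"x": 0,"y": -0.05,"z": 0,"spin": 0,"fingers": 1},
    {"x": 0,"y": -0.03,"z": 0,"spin": 0,"fingers": 1}
  ]
}}

```text
t: 5.25
tcp_pos: [469.1, -44.4, 104.6]
ee_rot: [[0.997, 0.072, 0.002], [0.072, -0.997, -0.001], [0.002, 0.001, -1.0]]
force: [1.3, -0.3, -0.9]
gripper_width: 29.3
```

>>> {"fn": "step_arm", "kwargs": {
  "motion": [
    {"x": 0.002,"y": -0.04,"z": 0,"spin": 0,"fingers": 1},
    {"x": 0.004,"y": -0.04,"z": 0,"spin": 0,"fingers": 1},
    {"x": 0.004,"y": -0.025,"z": 0,"spin": 0,"fingers": 1},
    {"x": 0,"y": 0,"z": 0,"spin": 9.0,"fingers": 1},
    {"x": 0,"y": 0,"z": 0,"spin": 0,"fingers": 1}
  ]
}}

```text
t: 5.88
tcp_pos: [468.0, 66.8, 99.0]
ee_rot: [[0.997, -0.083, -0.005], [-0.083, -0.997, -0.001], [-0.005, 0.002, -1.0]]
force: [0.0, -0.9, -2.4]
gripper_width: 29.5
```

```bash
python3 - <<'E'
from h import *
np.set_printoptions(precision=4,suppress=True)
s=r.state();print(s['tcp_pos'],s['ee_rot'],s['force'],s['gripper_width'])
cm=r.camera_model('wrist'); im=r.get_image('wrist'); save('w4',im)
cmt=r.camera_model('top'); im=r.get_image('top'); save('t4',im)
E
```

```text
[467.9686  66.8476  99.0152] [[ 0.9965 -0.0832 -0.0051]
 [-0.0832 -0.9965 -0.0014]
 [-0.005   0.0018 -1.    ]] [ 0.0179 -0.9327 -2.4277] 29.463757421977636
```

View pics/w4.png

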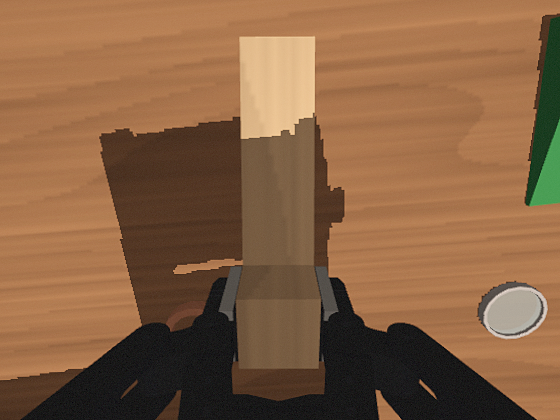

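View pics/t4.png

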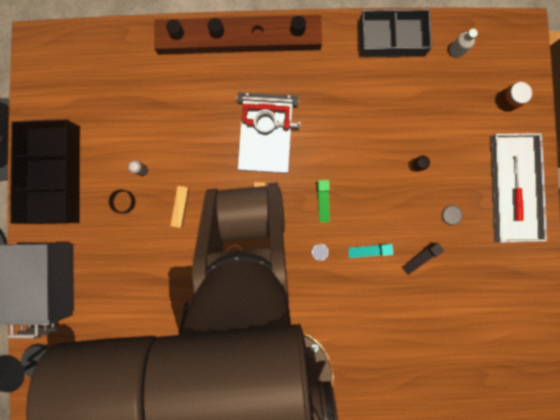

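>>> {"fn": "step_arm", "kwargs": {
  "motion": [
    {"x": 0,"y": 0,"z": -0.04,"spin": 0,"fingers": 1},
    {"x": 0,"y": 0,"z": -0.045,"spin": 0,"fingers": 1},
    {"x": 0,"y": 0,"z": -0.045,"spin": 0,"fingers": 1},
    {"x": 0,"y": 0,"z": -0.03,"spin": 0,"fingers": 1},
    {"x": 0,"y": 0,"z": 0,"spin": 0,"fingers": 1}
  ]
}}

```text
t: 6.6
tcp_pos: [468.3, 64.3, 262.3]
ee_rot: [[0.998, -0.069, -0.008], [-0.069, -0.998, -0.002], [-0.008, 0.002, -1.0]]
force: [0.3, -0.6, -1.8]
gripper_width: 29.6
```

```bash
python3 - <<'E'
from h import *
np.set_printoptions(precision=4,suppress=True)
s=r.state();print(s['tcp_pos'],s['ee_rot'],s['force'],s['gripper_width'])
cm=r.camera_model('wrist'); im=r.get_image('wrist'); save('w5',im)
import pickle; pickle.dump(cm,open('w5.pkl','wb'))
print(plane(r.camera_model('top'),[(234.5,253.5)],6))
E
```

```text
[468.2971  64.2679 262.3435] [[ 0.9976 -0.0691 -0.008 ]
 [-0.0692 -0.9976 -0.0017]
 [-0.0079  0.0022 -1.    ]] [ 0.2733 -0.6015 -1.8175] 29.555638756642217
[[371.0633 139.192    6.    ]]
```

View pics/w5.png

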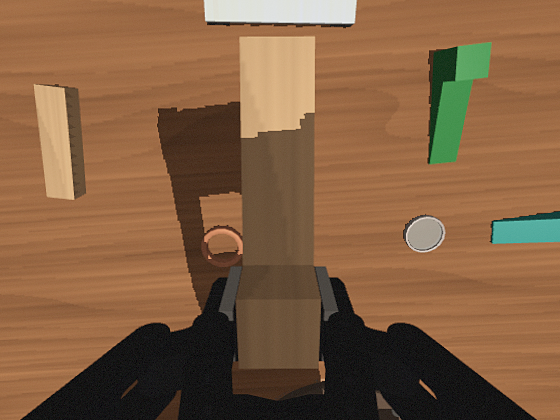

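The lip's front edge is visible from (205,21) to (355,24) and the held wedge's tip edge from (240,37) to (315,37). I'll measure both from this one view.

```bash
python3 - <<'E'
from h import *
import pickle; cm=pickle.load(open('w5.pkl','rb'))
im=cv2.imread('pics/w5.png')
a=cv2.resize(im[0:45,195:365],None,fx=4.5,fy=4.5,interpolation=cv2.INTER_NEAREST);cv2.imwrite('pics/w5c.png',a)
E
```

```text
(no output)
```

View pics/w5c.png

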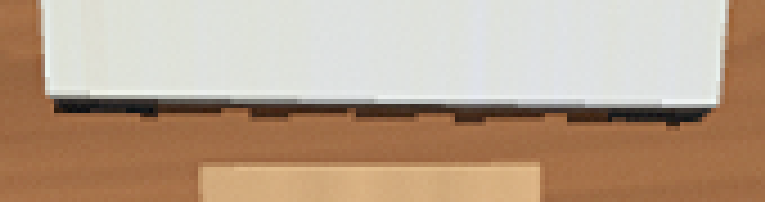

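```bash
python3 - <<'E'
from h import *
import pickle; cm=pickle.load(open('w5.pkl','rb'))
L=plane(cm,[(205,20.8),(354.5,22.8)],22);print(L,L.mean(0),np.linalg.norm(L[1]-L[0]));v=L[0]-L[1];print('yaw',np.degrees(np.arctan2(-v[0],v[1])))
# wedge tip while held: bottom at tcpz-14 => tip top z
z=262.3-14+4
p=plane(cm,[(239.3,36.5),(314.7,36.5)],z);print(p,p.mean(0));w=p[0]-p[1];print(np.degrees(np.arctan2(-w[0],w[1])))
E
```

```text
[[620.7367796  124.56310003  22.        ]
 [608.96318223 -21.07547552  22.        ]] [614.84998091  51.74381225  22.        ] 146.11369642657033
yaw -4.62180881703876
[[573.45552147  72.31762254 252.3       ]
 [571.41242099  42.69506657 252.3       ]] [572.43397123  57.50634455 252.3       ]
-3.9455049814058443
```

>>> {"fn": "step_arm", "kwargs": {
  "motion": [
    {"x": 0,"y": 0,"z": 0.04,"spin": 0.6,"fingers": 1},
    {"x": 0,"y": 0,"z": 0.05,"spin": 0,"fingers": 1},
    {"x": 0,"y": 0,"z": 0.05,"spin": 0,"fingers": 1},
    {"x": 0,"y": 0,"z": 0.035,"spin": 0,"fingers": 1},
    {"x": 0,"y": 0,"z": 0,"spin": 0,"fingers": 1}
  ]
}}

```text
t: 7.28
tcp_pos: [462.4, 62.2, 77.0]
ee_rot: [[0.997, -0.075, -0.015], [-0.075, -0.997, -0.002], [-0.015, 0.003, -1.0]]
force: [-0.2, -0.4, -0.8]
gripper_width: 29.6
```

>>> {"fn": "step_arm", "kwargs": {
  "motion": [
    {"x": 0.01,"y": 0,"z": 0.015,"spin": 0.3,"fingers": 1},
    {"x": 0.01,"y": -0.001,"z": 0.015,"spin": 0,"fingers": 1},
    {"x": 0.005,"y": 0,"z": 0.01,"spin": 0,"fingers": 1},
    {"x": 0,"y": 0,"z": 0,"spin": 0,"fingers": 1},
    {"x": 0,"y": 0,"z": 0,"spin": 0,"fingers": 1}
  ]
}}

```text
t: 7.9
tcp_pos: [488.3, 60.9, 37.1]
ee_rot: [[0.997, -0.078, -0.015], [-0.078, -0.997, -0.002], [-0.014, 0.003, -1.0]]
force: [-0.1, -0.1, -0.9]
gripper_width: 29.7
```

>>> {"fn": "step_arm", "kwargs": {
  "motion": [
    {"x": 0,"y": -0.001,"z": 0.008,"spin": 0,"fingers": 1},
    {"x": 0,"y": 0,"z": 0.007,"spin": 0,"fingers": 1},
    {"x": 0,"y": 0,"z": 0.003,"spin": 0,"fingers": 1},
    {"x": 0,"y": 0,"z": 0.001,"spin": 0,"fingers": 1},
    {"x": 0,"y": 0,"z": 0,"spin": 0,"fingers": 1}
  ]
}}

```text
t: 8.52
tcp_pos: [487.9, 62.0, 17.5]
ee_rot: [[0.997, -0.078, -0.014], [-0.078, -0.997, -0.002], [-0.014, 0.003, -1.0]]
force: [0.1, 0.8, -2.0]
gripper_width: 29.3
```

>>> {"fn": "step_arm", "kwargs": {
  "motion": [
    {"x": 0,"y": 0,"z": 0.001,"spin": 0,"fingers": 1},
    {"x": 0,"y": 0,"z": 0.001,"spin": 0,"fingers": 1},
    {"x": 0,"y": 0,"z": 0.001,"spin": 0,"fingers": 1},
    {"x": 0,"y": 0,"z": 0.001,"spin": 0,"fingers": 1},
    {"x": 0,"y": 0,"z": 0,"spin": 0,"fingers": 1}
  ]
}}

```text
t: 9.15
tcp_pos: [487.4, 62.1, 14.2]
ee_rot: [[0.997, -0.077, -0.014], [-0.077, -0.997, -0.002], [-0.014, 0.003, -1.0]]
force: [-1.1, 0.1, 3.3]
gripper_width: 29.4
```

```bash
python3 - <<'E'
from h import *
np.set_printoptions(precision=4,suppress=True)
s=r.state();print(s['tcp_pos'],s['ee_rot'],s['force'],s['moment'],s['gripper_width'])
cm=r.camera_model('wrist'); im=r.get_image('wrist'); save('w6',im)
im=r.get_image('scene'); save('s6',im); cv2.imwrite('pics/s6c.png',cv2.resize(cv2.cvtColor(im,cv2.COLOR_RGB2BGR)[160:330,190:370],None,fx=3.5,fy=3.5,interpolation=cv2.INTER_CUBIC))
E
```

```text
[487.3869  62.1428  14.2176] [[ 0.9969 -0.0774 -0.0139]
 [-0.0774 -0.997  -0.002 ]
 [-0.0137  0.0031 -0.9999]] [-1.0807  0.0809  3.3199] [-0.0206 -0.2234  0.0091] 29.44578497260646
```

View pics/w6.png

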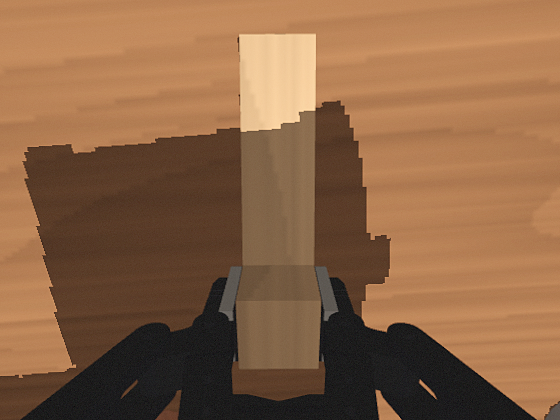

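View pics/s6c.png

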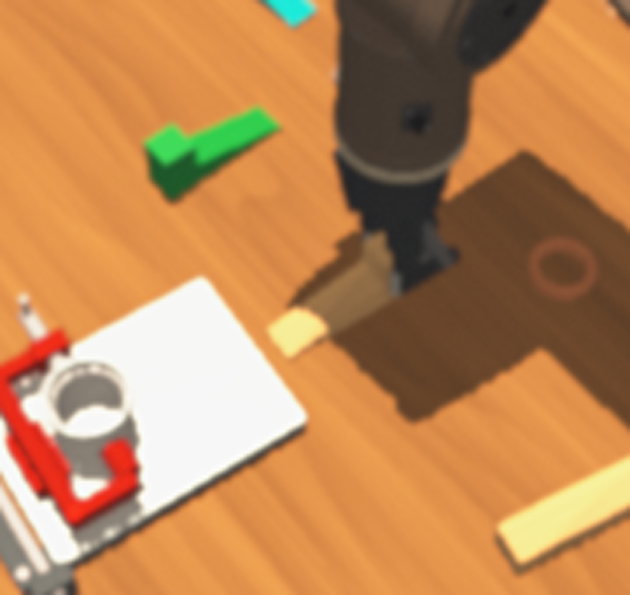

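```bash
python3 - <<'E'
from h import *
cm=r.camera_model('wrist'); s=r.state()
im=cv2.imread('pics/w6.png'); print(cv2.cvtColor(im,cv2.COLOR_BGR2GRAY)[28:42,278], cv2.cvtColor(cv2.imread('pics/w3.png'),cv2.COLOR_BGR2GRAY)[28:42,278],cv2.cvtColor(cv2.imread('pics/w5.png'),cv2.COLOR_BGR2GRAY)[28:42,278])
R=s['ee_rot'];o=s['tcp_pos']
for z in (2,4,6): 
  p=plane(cm,[(278,33.7)],z)[0]; print(z,p,(p-o)@R)
E
```

```text
[149 146 144 143 138 142 180 216 209 208 209 209 209 209] [143 144 145 147 143 144 146 141 170 217 204 204 205 203] [121 120 121 121 118 118 119 112 144 192 181 180 179 180]
2 [592.5995223   54.03042601   2.        ] [ 1.05671333e+02 -8.07427973e-02  1.07338782e+01]
4 [592.33842051  54.05773106   4.        ] [ 1.05381336e+02 -8.15801359e-02  8.73767672e+00]
6 [592.07731872  54.08503611   6.        ] [ 1.05091338e+02 -8.24174746e-02  6.74147520e+00]
```

>>> {"fn": "step_arm", "kwargs": {
  "motion": [
    {"x": 0,"y": 0,"z": 0.001,"spin": 0.2,"fingers": 1},
    {"x": 0,"y": 0,"z": 0.001,"spin": 0,"fingers": 1},
    {"x": 0,"y": 0,"z": 0.0005,"spin": 0,"fingers": 1},
    {"x": 0,"y": 0,"z": 0,"spin": 0,"fingers": 1},
    {"x": 0,"y": 0,"z": 0,"spin": 0,"fingers": 1}
  ]
}}

```text
t: 9.88
tcp_pos: [487.4, 62.3, 14.0]
ee_rot: [[0.997, -0.08, -0.013], [-0.08, -0.997, -0.002], [-0.012, 0.003, -1.0]]
force: [-0.3, 0.8, -0.8]
gripper_width: 29.6
```

```bash
python3 - <<'E'
from h import *
np.set_printoptions(precision=4,suppress=True)
s=r.state();print(s['tcp_pos'],s['ee_rot'],s['force'],s['moment'],s['gripper_width'])
cm=r.camera_model('wrist'); im=r.get_image('wrist'); save('w7',im); print(cv2.cvtColor(im,cv2.COLOR_RGB2GRAY)[28:42,278])
E
```

```text
[487.4283  62.2686  14.0161] [[ 0.9967 -0.0799 -0.0125]
 [-0.0799 -0.9968 -0.0021]
 [-0.0123  0.0031 -0.9999]] [-0.3018  0.8474 -0.7841] [ 0.0989 -0.0674  0.039 ] 29.574320565925124
[147 145 144 141 138 141 180 215 207 208 207 209 208 209]
```

>>> {"fn": "step_arm", "kwargs": {
  "motion": [
    {"x": 0.006,"y": 0,"z": 0,"spin": 0,"fingers": 1},
    {"x": 0.008,"y": 0,"z": 0,"spin": 0,"fingers": 1},
    {"x": 0.008,"y": 0,"z": 0,"spin": 0,"fingers": 1},
    {"x": 0.006,"y": 0,"z": 0,"spin": 0,"fingers": 1},
    {"x": 0,"y": 0,"z": 0,"spin": 0,"fingers": 1}
  ]
}}

```text
t: 10.55
tcp_pos: [509.0, 59.8, 13.9]
ee_rot: [[0.996, -0.08, -0.026], [-0.08, -0.997, -0.003], [-0.025, 0.005, -1.0]]
force: [3.0, 0.2, 2.5]
gripper_width: 29.7
```

>>> {"fn": "step_arm", "kwargs": {
  "motion": [
    {"x": 0.006,"y": 0,"z": -0.0003,"spin": 0,"fingers": 1},
    {"x": 0.007,"y": -0.0003,"z": -0.0002,"spin": 0,"fingers": 1},
    {"x": 0.007,"y": 0,"z": -0.0002,"spin": 0,"fingers": 1},
    {"x": 0.005,"y": 0,"z": -0.0001,"spin": 0,"fingers": 1},
    {"x": 0,"y": 0,"z": 0,"spin": 0,"fingers": 1}
  ]
}}

```text
t: 11.18
tcp_pos: [533.2, 57.7, 14.2]
ee_rot: [[0.996, -0.081, -0.03], [-0.081, -0.997, -0.003], [-0.029, 0.005, -1.0]]
force: [-0.8, 0.4, 5.6]
gripper_width: 29.3
```

```bash
python3 - <<'E'
from h import *
np.set_printoptions(precision=4,suppress=True)
s=r.state();print(s['tcp_pos'],s['ee_rot'],s['force'],s['moment'],s['gripper_width'],s['q'])
im=r.get_image('wrist'); save('w8',im); print(cv2.cvtColor(im,cv2.COLOR_RGB2GRAY)[20:42,278])
im=r.get_image('scene'); save('s8',im); cv2.imwrite('pics/s8c.png',cv2.resize(cv2.cvtColor(im,cv2.COLOR_RGB2BGR)[200:320,190:330],None,fx=5,fy=5,interpolation=cv2.INTER_CUBIC))
E
```

```text
[533.1569  57.7137  14.1975] [[ 0.9963 -0.0806 -0.0296]
 [-0.0807 -0.9967 -0.0028]
 [-0.0293  0.0052 -0.9996]] [-0.7546  0.4075  5.5877] [ 0.0506 -0.4688  0.0725] 29.261290074128887 [ 0.0521  0.6523  1.9907 -0.0024  0.5284  1.7058]
[215 215 214 215 215 215 215 215 216 216 215 215 216 216 216 216 215 215
 216 217 217 217]
```

View pics/w8.png

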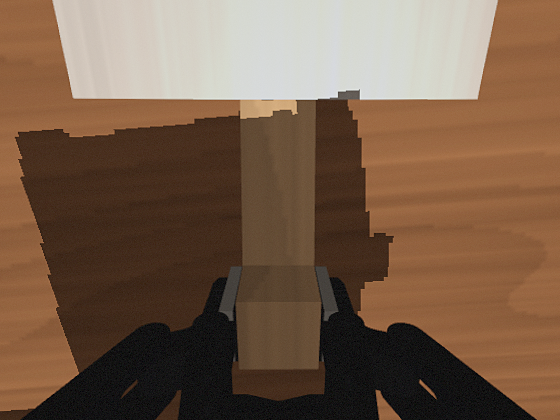

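View pics/s8c.png

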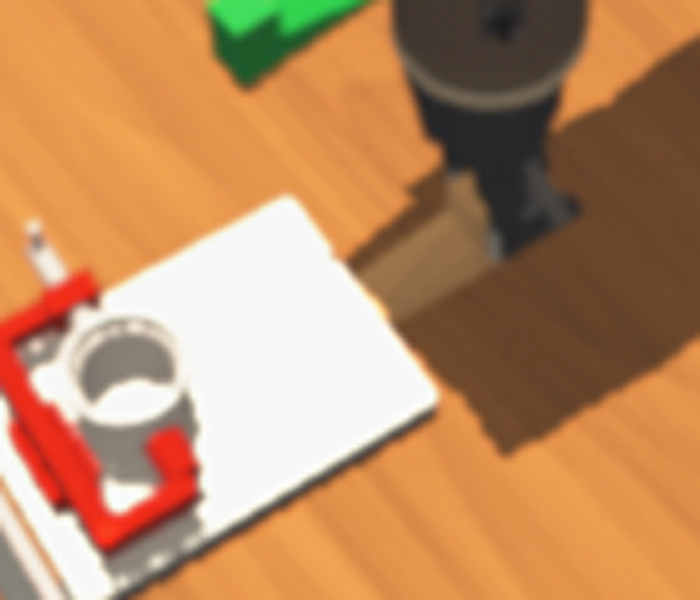

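The wedge tip is under the lip. The lip's top edge runs (73,98)–(480,98) and the wedge is at columns 241–315, so it is centred. I'll re-measure the lip from this closer view.

```bash
python3 - <<'E'
from h import *
cm=r.camera_model('wrist'); s=r.state()
im=cv2.cvtColor(cv2.imread('pics/w8.png'),cv2.COLOR_BGR2GRAY)
print(im[92:106,100],im[92:106,460],im[96,66:82],im[96,470:490])
for z in (22,):
  L=plane(cm,[(73.5,98.3),(480,98.8)],z);print(L,L.mean(0),np.linalg.norm(L[1]-L[0]));v=L[0]-L[1];print(np.degrees(np.arctan2(-v[0],v[1])))
  d=np.array([.9968,-.0805]);n=np.array([.0805,.9968]);e=L.mean(0)[:2]-s['tcp_pos'][:2];print('along,lat',e@d,e@n)
# flat-on-board check: block top edges
print(plane(cm,[(278,301)],52)-s['tcp_pos'])
E
```

```text
[199 197 199 197 200 200 177  98 107 113 111 109 113 108] [210 211 210 211 211 213 211 158 101 108 109 108 112 113] [109 109 107 109 108 100 146 199 209 206 205 205 206 205 202 203] [206 206 207 206 206 205 210 193 121 106 108 113 108 111 109 112 110 111
 112 110]
[[620.58078776 124.66575521  22.        ]
 [608.53945984 -21.67409476  22.        ]] [614.5601238   51.49583023  22.        ] 146.83441444839923
-4.703889786350309
along,lat 81.60370082032271 0.35024062917873
[[15.75912704 -0.94079162 37.75878275]]
```

>>> {"fn": "step_arm", "kwargs": {
  "motion": [
    {"x": 0.004,"y": 0,"z": -0.0001,"spin": 0,"fingers": 1},
    {"x": 0.005,"y": 0,"z": -0.0001,"spin": 0,"fingers": 1},
    {"x": 0.004,"y": 0,"z": -0.0001,"spin": 0,"fingers": 1},
    {"x": 0.002,"y": 0,"z": 0,"spin": 0,"fingers": 1},
    {"x": 0,"y": 0,"z": 0,"spin": 0,"fingers": 1}
  ]
}}

```text
t: 11.9
tcp_pos: [546.6, 56.2, 14.3]
ee_rot: [[0.996, -0.081, -0.034], [-0.081, -0.997, -0.003], [-0.034, 0.006, -0.999]]
force: [-0.2, 0.5, 2.5]
gripper_width: 29.6
```

>>> {"fn": "step_arm", "kwargs": {
  "motion": [
    {"x": 0.003,"y": -0.0004,"z": 0.0003,"spin": 0,"fingers": 1},
    {"x": 0.004,"y": -0.0003,"z": 0.0002,"spin": 0,"fingers": 1},
    {"x": 0.003,"y": 0,"z": 0.0001,"spin": 0,"fingers": 1},
    {"x": 0.002,"y": 0,"z": 0,"spin": 0,"fingers": 1},
    {"x": 0,"y": 0,"z": 0,"spin": 0,"fingers": 1}
  ]
}}

```text
t: 12.52
tcp_pos: [549.6, 56.2, 13.8]
ee_rot: [[0.995, -0.081, -0.051], [-0.082, -0.997, -0.003], [-0.051, 0.007, -0.999]]
force: [2.0, 0.6, 2.5]
gripper_width: 29.1
```

```bash
python3 - <<'E'
from h import *
np.set_printoptions(precision=4,suppress=True)
s=r.state();print(s['tcp_pos'],s['ee_rot'],s['force'],s['moment'],s['gripper_width'])
im=r.get_image('wrist'); save('w9',im)
cm=r.camera_model('wrist')
o=np.array([614.6,51.5]);d=np.array([.9968,-.0805]);n=np.array([.0805,.9968]);e=o-s['tcp_pos'][:2];print('tip past',105-e@d,'lat',e@n)
for z in (22,24,26): 
  P=[np.r_[o+73*k*n,z] for k in(1,-1)]; print(z,proj(cm,P))
g=cv2.cvtColor(im,cv2.COLOR_RGB2GRAY)
c=cv2.cvtColor(im,cv2.COLOR_RGB2BGR)[80:220,40:520];cv2.imwrite('pics/w9c.png',cv2.resize(c,None,fx=1.6,fy=1.6))
E
```

```text
[549.6335  56.2304  13.8275] [[ 0.9954 -0.0813 -0.0511]
 [-0.0815 -0.9967 -0.003 ]
 [-0.0506  0.0071 -0.9987]] [1.9698 0.6165 2.4842] [ 0.086  -0.7868  0.002 ] 29.121429346240713
tip past 39.86062294306754 lat 0.5145028202005923
22 [[ 81.0196 146.4107]
 [471.3643 145.5373]]
24 [[ 78.1578 147.4699]
 [474.232  146.5752]]
26 [[ 75.2097 148.5606]
 [477.1856 147.6436]]
```

View pics/w9.png

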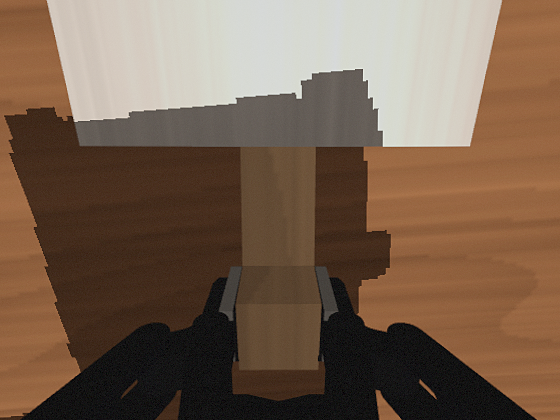

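>>> {"fn": "step_arm", "kwargs": {
  "motion": [
    {"x": 0.003,"y": -0.0003,"z": -0.0003,"spin": 0,"fingers": 1},
    {"x": 0.003,"y": 0,"z": -0.0002,"spin": 0,"fingers": 1},
    {"x": 0.002,"y": 0,"z": -0.0001,"spin": 0,"fingers": 1},
    {"x": 0,"y": 0,"z": 0,"spin": 0,"fingers": 1},
    {"x": 0,"y": 0,"z": 0,"spin": 0,"fingers": 1}
  ]
}}

```text
t: 13.2
tcp_pos: [551.2, 56.1, 13.8]
ee_rot: [[0.995, -0.082, -0.064], [-0.082, -0.997, -0.003], [-0.063, 0.008, -0.998]]
force: [-3.2, 0.5, 5.4]
gripper_width: 29.5
```

```bash
cat > m.py <<'E'
from h import *
import sys
np.set_printoptions(precision=4,suppress=True)
n_=sys.argv[1]
s=r.state();R=s['ee_rot'];print(s['tcp_pos'],R[2],s['force'],s['moment'],s['gripper_width'])
im=r.get_image('wrist'); save('w'+n_,im)
cm=r.camera_model('wrist')
g=s['tcp_pos']-19*R[:,2]
o=np.array([614.6,51.5]);d=np.array([.9968,-.0805]);n=np.array([.0805,.9968]);e=o-g[:2];print('tip past',105-e@d,'lat',e@n,'gripz',g[2],'yaw',np.degrees(np.arctan2(R[1,0],R[0,0])))
c=cv2.cvtColor(im,cv2.COLOR_RGB2GRAY)
for z in (22,24,26,28,30):
  P=[np.r_[o+73*k*n,z] for k in(1,-1)]; q=proj(cm,P); print(z,q.round(1).tolist(),'w',(q[1]-q[0])[0].round(1))
E
python3 m.py 10
```

```text
[551.1592  56.1138  13.8358] [-0.0634  0.0082 -0.998 ] [-3.2246  0.4958  5.4118] [ 0.1167 -0.1133  0.0376] 29.51865529030313
tip past 42.59564638049755 lat 0.35386610320865497 gripz 32.79693277248376 yaw -4.705326228204845
22 [[80.7, 151.3], [471.5, 150.1]] w 390.8
24 [[77.8, 152.5], [474.4, 151.3]] w 396.5
26 [[74.9, 153.7], [477.3, 152.5]] w 402.4
28 [[71.9, 155.0], [480.4, 153.7]] w 408.5
30 [[68.7, 156.3], [483.5, 155.0]] w 414.7
```

View pics/w10.png

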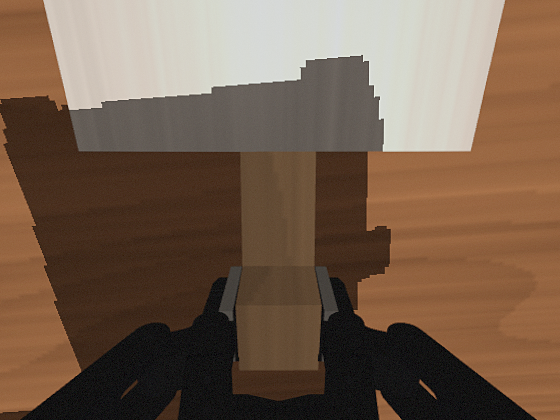

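>>> {"fn": "step_arm", "kwargs": {
  "motion": [
    {"x": 0.009,"y": -0.0003,"z": -0.0005,"spin": 0,"fingers": 1},
    {"x": 0,"y": 0,"z": 0,"spin": 0,"fingers": 1},
    {"x": 0,"y": 0,"z": 0,"spin": 0,"fingers": 1},
    {"x": 0,"y": 0,"z": 0,"spin": 0,"fingers": 1},
    {"x": 0,"y": 0,"z": 0,"spin": 0,"fingers": 1}
  ]
}}

```text
t: 13.88
tcp_pos: [557.8, 55.6, 13.8]
ee_rot: [[0.994, -0.082, -0.069], [-0.082, -0.997, -0.003], [-0.069, 0.009, -0.998]]
force: [-2.5, 0.9, 5.8]
gripper_width: 29.4
```

```bash
python3 m.py 11
```

```text
[557.7881  55.6418  13.7702] [-0.0688  0.0087 -0.9976] [-2.5496  0.8689  5.8477] [ 0.1699 -0.2573  0.0651] 29.38940457916624
tip past 49.343810052874225 lat 0.2821542718210978 gripz 32.7245099230809 yaw -4.726082807730198
22 [[84.3, 169.0], [468.3, 167.6]] w 384.0
24 [[81.5, 170.5], [471.1, 169.0]] w 389.5
26 [[78.7, 172.0], [473.9, 170.5]] w 395.2
28 [[75.8, 173.6], [476.8, 172.0]] w 401.0
30 [[72.8, 175.2], [479.9, 173.6]] w 407.0
```

>>> {"fn": "step_arm", "kwargs": {
  "motion": [
    {"x": 0.0075,"y": -0.0003,"z": -0.0005,"spin": 0,"fingers": 1},
    {"x": 0,"y": 0,"z": 0,"spin": 0,"fingers": 1},
    {"x": 0,"y": 0,"z": 0,"spin": 0,"fingers": 1},
    {"x": 0,"y": 0,"z": 0,"spin": 0,"fingers": 1},
    {"x": 0,"y": 0,"z": 0,"spin": 0,"fingers": 1}
  ]
}}

```text
t: 14.55
tcp_pos: [562.5, 55.4, 13.7]
ee_rot: [[0.994, -0.082, -0.075], [-0.082, -0.997, -0.003], [-0.074, 0.009, -0.997]]
force: [-2.3, 0.7, 4.9]
gripper_width: 29.7
```

```bash
python3 m.py 12; python3 - <<'E'
from h import *
for n in('scene','top'):
    im=r.get_image(n); save(n+'12',im)
s=cv2.imread('pics/scene12.png');cv2.imwrite('pics/s12c.png',cv2.resize(s[200:320,190:330],None,fx=5,fy=5,interpolation=cv2.INTER_CUBIC))
E
```

```text
[562.5347  55.3507  13.7212] [-0.0743  0.0092 -0.9972] [-2.273  0.709  4.949] [ 0.1762 -0.2741  0.025 ] 29.652547691140022
tip past 54.20348396033757 lat 0.18092691434036062 gripz 32.66784225353332 yaw -4.736708631725531
22 [[86.8, 181.6], [466.1, 180.0]] w 379.3
24 [[84.2, 183.3], [468.8, 181.6]] w 384.7
26 [[81.4, 185.0], [471.6, 183.3]] w 390.2
28 [[78.6, 186.7], [474.5, 185.0]] w 395.9
30 [[75.7, 188.6], [477.4, 186.7]] w 401.7
```

View pics/w12.png

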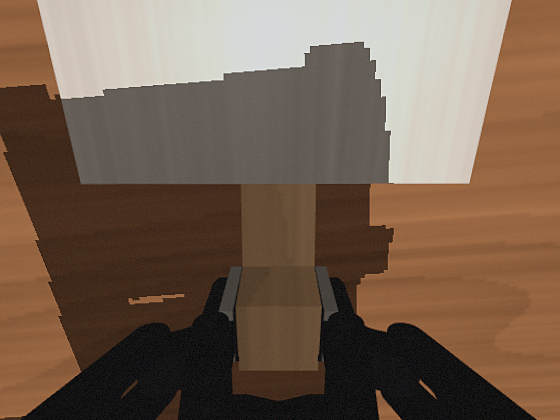

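View pics/s12c.png

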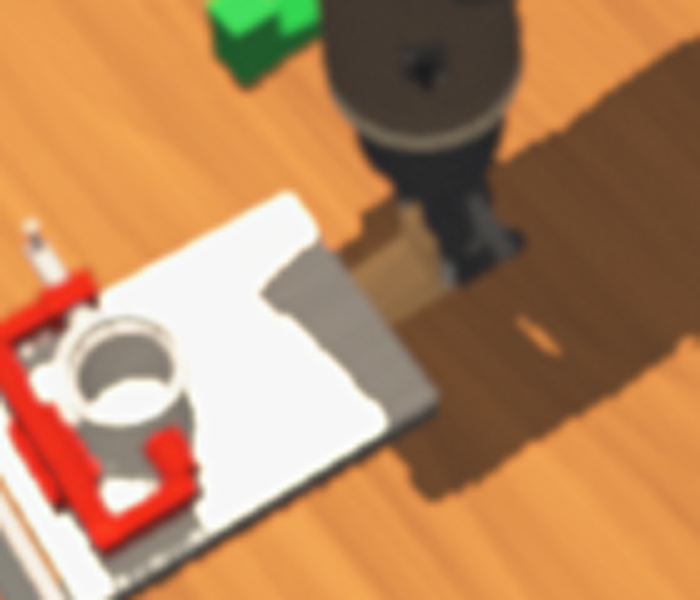

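```bash
python3 - <<'E'
from h import *
for n,vs in (('w8',(88,92,95)),('w10',(140,144,148)),('w12',(172,176,180))):
    g=cv2.cvtColor(cv2.imread(f'pics/{n}.png'),cv2.COLOR_BGR2HSV)
    for v in vs:
        row=g[v,:,1].astype(float); a=np.where(row<75)[0]; print(n,v,a.min(),a.max())
    col=g[:,:,1]
    print([ (x,np.where(col[:300,x]<75)[0].max()) for x in (100,200,330,450)])
E
```

```text
w8 88 71 479
w8 92 72 478
w8 95 72 477
[(100, np.int64(98)), (200, np.int64(99)), (330, np.int64(299)), (450, np.int64(99))]
w10 140 76 472
w10 144 77 471
w10 148 78 470
[(100, np.int64(150)), (200, np.int64(151)), (330, np.int64(299)), (450, np.int64(151))]
w12 172 78 471
w12 176 79 470
w12 180 80 469
[(100, np.int64(183)), (200, np.int64(183)), (330, np.int64(299)), (450, np.int64(183))]
```

>>> {"fn": "step_arm", "kwargs": {
  "motion": [
    {"x": 0.0045,"y": 0,"z": -0.0002,"spin": 0,"fingers": 1},
    {"x": 0,"y": 0,"z": 0,"spin": 0,"fingers": 1},
    {"x": 0,"y": 0,"z": 0,"spin": 0,"fingers": 1},
    {"x": 0,"y": 0,"z": 0,"spin": 0,"fingers": 1},
    {"x": 0,"y": 0,"z": 0,"spin": 0,"fingers": 1}
  ]
}}

```text
t: 15.32
tcp_pos: [563.6, 55.0, 13.6]
ee_rot: [[0.993, -0.082, -0.081], [-0.083, -0.997, -0.003], [-0.081, 0.01, -0.997]]
force: [-1.5, 0.1, 6.4]
gripper_width: 29.2
```

```bash
python3 m.py 13; python3 - <<'E'
from h import *
g=cv2.cvtColor(cv2.imread('pics/w13.png'),cv2.COLOR_BGR2HSV)
for v in (176,180,184,186):
    a=np.where(g[v,:,1]<75)[0]; print(v,a.min(),a.max())
print([ (x,np.where(g[:260,x,1]<75)[0].max()) for x in (100,200,450)])
save('t13',r.get_image('top')); s=r.state(); print(s['tcp_pos'],s['force'])
E
```

```text
[563.6391  55.0445  13.6468] [-0.0805  0.0097 -0.9967] [-1.4564  0.0668  6.4181] [ 0.1649 -0.1928  0.0105] 29.151468240042313
tip past 55.44707805794785 lat 0.3883594188405634 gripz 32.58421619753989 yaw -4.7537399975472985
22 [[86.4, 184.9], [465.4, 183.1]] w 379.0
24 [[83.7, 186.6], [468.1, 184.7]] w 384.4
26 [[81.0, 188.4], [470.9, 186.5]] w 389.9
28 [[78.2, 190.2], [473.7, 188.3]] w 395.5
30 [[75.3, 192.1], [476.6, 190.1]] w 401.3
176 77 470
180 78 469
184 79 469
186 80 468
[(100, np.int64(187)), (200, np.int64(187)), (450, np.int64(186))]
[563.61810043  55.03918518  13.65140263] [-1.59989024 -0.02375108  4.23437594]
```

View pics/t13.png

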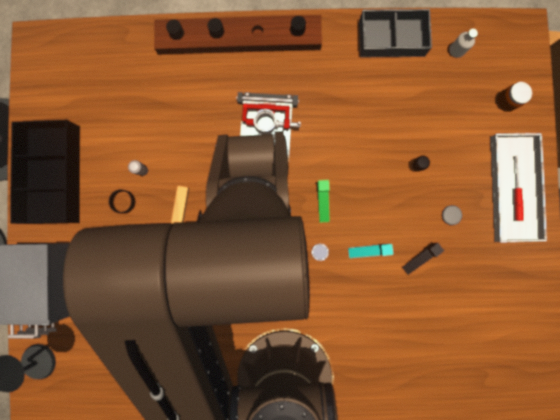

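View pics/w13.png

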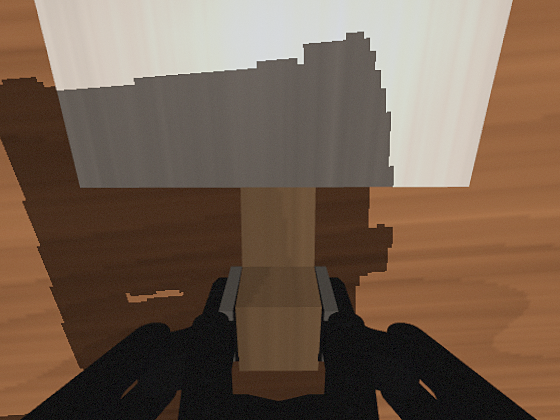

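The wrist image puts the gap at about 3.8 mm and the wedge travel gives 3.9 mm. The wedge is centred to about 0.4 mm and held at board height, and the pose is steady. Handing in.

```bash
python3 -c "
from workcell import r
print(r.close_job())"
```

```text
the job is handed in; nothing more can be done
None
```

I gripped the maple wedge and carried it over to the front of the plate, since look-alikes and other items blocked a slide across. I set it down on the board and slid it thin end first under the middle of the lip. The job was handed in at about 15.5 s of the 51 s, with the wedge still gripped and the plate resting on it.

**Last checks**
- **Gap:** the tip is about 55.4 mm past the lip, which predicts a gap of 3.9 mm. The lip's width in the wrist picture gives about 3.8 mm.
- **Alignment:** the wedge is off centre by about 0.4 mm and its direction is within about 0.1° of the plate's.
- **Flatness:** grip height was about 0.4 mm lower than when I picked it up off the board. I take that as the wedge lying flat, with the pads having slipped down slightly. I had no direct side view of its underside.
- **Forces:** no reading passed about 7 N, but I only read the force at the end of each call.
- **Other items:** those visible in the last top view look unmoved. The bronze spacer ring is hidden under the arm there. I last saw it in the scene picture just before the wedge went under the lip.

**Not clean**
- **Gripper tilt:** the gripper leaned forward by about 4.6° while pushing against friction, with the pads pivoting on the block. The small pushes barely moved the wedge, so I finished with single larger ones.
- **Camera mismatch:** the scene and top cameras differed by about 5 mm on positions, so I relied on the wrist camera.

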